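# Check the levers of a sieve clamp for binding

### The arm

A 7-joint arm with a two-finger parallel gripper is mounted at the origin on a cart in front of the work surface, level with it; the furniture and walls round the work are solid. World frame = base frame: x ahead of the robot, y to its left, z up, the work surface at z = 0. Lengths are in m, angles in degrees, forces in N, time in s.
With the tool pointing down it reaches from about 0.4 to 0.85 m from the base axis. Payload 10.4 kg.
Tool frame: the origin (TCP) lies midway between the tips of the shut fingers; the grasp point (between the pads) lies 19 mm behind it (manip.grip_depth is the distance from the TCP to the grasp point, in m); z points along the fingers, y is the line along which they close (so a half turn about z gives the same grasp; the last joint's range is limited). The gripper opens to 85 mm and grips with 20 to 120 N. Pads are 22 mm wide; open, the fingers measure 114 mm over their backs; the gripper's body (76 mm by 85 mm) begins 54 mm behind the grasp point. The pads swing forward as they close: fully open they stand 13 mm farther back than shut.
Start: joints at [-1.295, 19.034, -3.707, 83.658, 1.238, 77.344, -5.071], TCP at [0.625, 0, 0.231] pointing down, gripper open.
Joint ranges: [-148.97, 148.97], [-28.65, 121.19], [-84.17, 76.75], [9.2, 138.47], [-72.65, 252.65], [3.7, 117.97], [-149.18, 149.18]. Speed limits (degrees/s): [127.2, 127.2, 159.86, 159.86, 180, 180, 180].

### API

Orientations are given as [roll, pitch, yaw] about the fixed x, y, z axes, in that order (R = Rz(yaw) Ry(pitch) Rx(roll)).
In Python, from plant import manip gives the robot as it stands.
- The arm moves only by the tool arm_command, never from a script. Its argument "moves" is a list of rows, each a list of 3 entries, a list of its own where there are three numbers: the shift along the tool's x, y, z in m, then the turn, a rotation vector about the tool's x, y, z in rad, then the opening, from 0 (shut) to 1 (fully open). In form: [[[tx, ty, tz], [wx, wy, wz], fingers], ...]. A call has 1 to 5 rows; each row is the pose to reach, as a shift and turn from the pose commanded when the call began, along the tool's axes at that moment; what a row does not reach only later rows make up. A row lasts 1/10 s, in which the tool goes at most 50 mm and 8.59 degrees, less where a joint would pass 70% of its speed; a pose out of reach is approached as far as the arm can. A call with a gripper value outside its range is refused whole. The fingers move at their own pace and stop on an object; "squeeze" is the grip in N (left out, the last holds). Time passes only in rows, so rows that repeat a pose let the fingers close. It gives the time, the measured TCP pose, the force, the opening and the grip force at its end, in the units of the state.
- manip.read_state(): the state, without advancing time (a new reading comes with each control period).
- manip.camera(name): name is "scene" or "side" or "wrist"; returns the picture (420x560x3 uint8, blue, green, red); there is no depth.
- manip.camera_params(name): a dict with "fx", "fy", "cx", "cy" (pixels), "pose" (4x4, takes a point from camera to world coordinates); the wrist camera has in their place "hand_eye" (4x4, takes a point from camera to tool coordinates, whose origin is the TCP and whose axes are the flange's). Camera axes: x right, y up, looking along -z (the intrinsics and any distortion apply to the point x, -y, -z); pixel columns grow to the right and rows downward; lengths in m; the calibration is good to about 2 mm. A picture is of the moment at which its call begins: read the wrist's pose just before it. camera_params takes no time and is no camera call.
- manip.job_done(): hands the job in; it is judged then, once.
The state is a dict: "t": time; "joint_pos": joint angles; "qd": joint speeds; "effort": joint torques, N m; "ee_pos": TCP position; "tool_rot": TCP orientation; "wrist_force": force on the tool from outside, world axes, zero at the start; "ft_torque": the same for the moment, N m; "grip_width": finger opening in m; "gripper_force": force on a finger pad.
Only numpy, scipy, OpenCV 4.12 (cv2) and the standard library are available. Lean on these libraries where they do the work, as an engineer would, in place of code of your own. Each camera call takes 0.05 s, during which the arm holds its last target. There are 200 camera calls.

### The job

Check the two swing levers of the sieve clamp for binding: swing both of them from the open side towards closed, each as far as it goes without forcing it. One will close fully, right against its stop; the other jams part-way. Once both have been swung in, swing the jammed one back to fully open, so that it can be seen to need repair, and leave the good one fully closed.

Things in the scene. Friction and masses are not known exactly. Their poses are not given: they have to be found in the camera images.
- clamp: sieve clamp fixed to the worktop: aluminium plate 130 x 250 x 14 mm, a ring sieve (83 mm wide, top at 50 mm) in the middle, a level-swinging lever on a post at either side. Origin on the worktop, half-way between the lever pivots. x axis away from the robot (yaw up to 0.3 rad), y left. Closed levers point to its -x (to the robot); open ones 70 degrees from there, out to their own side
- pivot_left (a point): pivot of the left lever, on its vertical axis, 60 mm above the worktop; 60 mm to the left (+y) of the clamp's origin
- pivot_right (a point): pivot of the right lever, on its vertical axis, 60 mm above the worktop; 60 mm to the right (-y) of the clamp's origin
- knob_left (a point): centre of the upright round black knob at the end of the left lever, 90 mm from its pivot, 92 mm above the worktop. The knob is 28 mm thick from 74 to 112 mm above the worktop, top at 118 mm; the steel bar under it (16 mm wide) lies at 55 to 65 mm. The point moves with the lever
- knob_right (a point): the same knob at the end of the right lever
- lever_left (a joint): left lever: 0 = fully open, on its outer stop pin; 1.22 rad = fully closed, on its inner stop pin; closes counter-clockwise seen from above. Starts at 0.05 to 0.3. Stays where left; 2 to 3 N at the knob move it. One of the two levers (cannot be seen which) jams at about 0.65 rad, 5 cm of knob travel short of closed, and gives only 0.04 rad per 10 N; from there it swings back freely
- lever_right (a joint): angle of the right lever, the mirror image: 0 = fully open, 1.22 rad = fully closed; seen from above it closes clockwise. Otherwise like the left lever

How it is judged (in metres and radians):
On the way:
1. both levers have been swung in: one is fully closed, the other has reached the point where it jams (((value of joint lever_left above 1.12 rad and value of joint lever_right above 0.5 rad) or (value of joint lever_right above 1.12 rad and value of joint lever_left above 0.5 rad))), for 0.2 s.
At the end, for the whole second after the job is handed in: The lever that swings freely is fully closed (within 0.1 rad, 9 mm at the knob), the one that jams is fully open (within 0.1 rad), and both are at rest (((value of joint lever_left above 1.12 rad and value of joint lever_right below 0.1 rad) or (value of joint lever_right above 1.12 rad and value of joint lever_left below 0.1 rad)) and velocity of joint lever_left between -0.05 and 0.05 rad/s and velocity of joint lever_right between -0.05 and 0.05 rad/s); the robot touches nothing.
It fails at once if the jammed lever is forced well past the point where it jams (both levers beyond 0.8 rad at once) (value of joint each of lever_left, lever_right above 0.8 rad).
It also fails if it takes over 61 s, if anything falls off the work surface, if the arm or the gripper's body presses on something with over 40 N, if the wrist force passes 120 N, or if a joint passes its speed limit or range.

## Working session

There is one attempt and no reset: what is moved stays moved. The work goes in short steps, Python scripts to look and compute and a tool call to move; the robot and the scene stay as the last step left them, time stands still between calls to the robot, and variables do not carry over. Pictures are saved under pics/ and viewed, at most 10 in all, crops included, and the job is handed in when it is done.

Besides the shell and the picture viewer there is one more tool, called after "Call:" as name(argument=value, ...), one argument or row to a line, values as JSON. arm_command: Moves the arm, as the interface text tells. Its arguments: {"type":"object","properties":{"moves":{"type":"array"},"squeeze":{"type":"number"}},"required":["moves"]}

```bash
mkdir -p pics; ls
python3 - <<'E'
from plant import manip
import cv2,numpy as np
s=manip.read_state();print(s)
a=manip.camera("scene");b=manip.camera("side")
cv2.imwrite("pics/s0.png",a);cv2.imwrite("pics/d0.png",b)
for n in("scene","side"):print(n,manip.camera_params(n))
E
```

```text
pics
{'t': 0.0, 'joint_pos': array([-1.29533621, 19.07028806, -3.70560697, 83.70699767,  1.23918157,
       77.34168599, -5.07189789]), 'qd': array([-0.02642265,  0.01020239,  0.02686427,  0.02930275,  0.01195847,
        0.01000315, -0.01330862]), 'effort': array([ 4.98105128e-04, -6.25449800e+01,  4.97091911e-02, -3.91610491e+01,
        1.63588714e-02,  9.83294769e-03, -6.01235030e-06]), 'ee_pos': array([ 6.24627877e-01, -2.43589463e-05,  2.30525979e-01]), 'tool_rot': array([-1.79921111e+02,  5.70734746e-03,  8.99994607e+01]), 'wrist_force': array([ 0.40861402, -0.74005039,  0.16679727]), 'ft_torque': array([-0.0040664 , -0.00853677, -0.01854974]), 'gripper_force': 0.0, 'grip_width': 0.08530140090451956}
scene {'fx': 465.0931566623173, 'fy': 465.0931566623173, 'cx': 280.6621532185527, 'cy': 209.03511768274265, 'pose': array([[-0.90072511,  0.31436779, -0.29977853,  0.28319238],
       [-0.4342172 , -0.63215818,  0.64174096,  0.62924264],
       [ 0.01223524,  0.70820119,  0.70590465,  0.71611988],
       [ 0.        ,  0.        ,  0.        ,  1.        ]])}
side {'fx': 395.62567538046255, 'fy': 395.62567538046255, 'cx': 279.84708804481096, 'cy': 209.51656264515725, 'pose': array([[-0.99426867,  0.05014687, -0.0944198 ,  0.48402958],
       [-0.10519753, -0.61634813,  0.78041557,  0.69540068],
       [-0.01906007,  0.78587548,  0.61809097,  0.61669861],
       [ 0.        ,  0.        ,  0.        ,  1.        ]])}
```

View pics/s0.png

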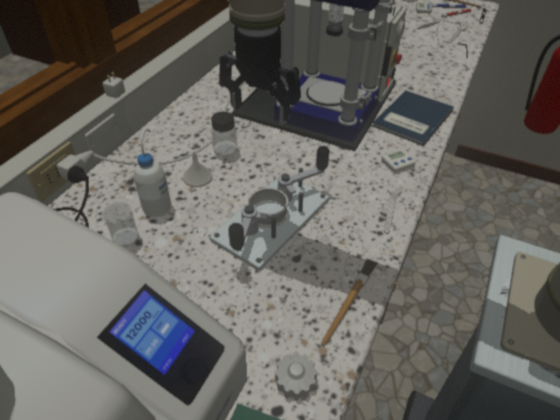

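View pics/d0.png

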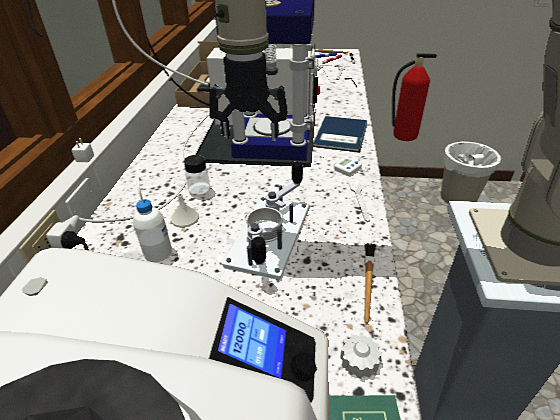

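The scene view shows the clamp with its plate around (270,220), left knob near (236,236) and right knob near (322,157). In the side view they are near (259,250) and (297,173). I'll enlarge the clamp in both views and triangulate the knobs.

```bash
cat > h.py <<'E'
import cv2,numpy as np
from plant import manip
def ray(n,u,v):
    p=manip.camera_params(n);d=np.array([(u-p["cx"])/p["fx"],-(v-p["cy"])/p["fy"],-1.])
    T=p["pose"];return T[:3,3],T[:3,:3]@d
def onz(n,u,v,z):
    o,d=ray(n,u,v);return o+d*(z-o[2])/d[2]
def tri(a,b):
    (o1,d1),(o2,d2)=ray("scene",*a),ray("side",*b)
    k=np.linalg.lstsq(np.c_[d1,-d2],o2-o1,rcond=None)[0]
    p,q=o1+k[0]*d1,o2+k[1]*d2;return (p+q)/2,np.linalg.norm(p-q)
def knob(img,c,r=18,th=45):
    m=(img.max(2)<th).astype(np.uint8);n,l,st,ce=cv2.connectedComponentsWithStats(m)
    return [(ce[i].round(1),st[i].tolist()) for i in range(1,n) if st[i][4]>25 and np.hypot(*(ce[i]-c))<r]
E
python3 - <<'E'
from h import *
a=cv2.imread("pics/s0.png");b=cv2.imread("pics/d0.png")
for im,cs in((a,[(236,236),(322,157)]),(b,[(259,250),(297,173)])):
    for c in cs:print(c,knob(im,c))
A=cv2.resize(a[140:270,205:335],None,fx=3,fy=3,interpolation=2)
B=cv2.resize(b[150:280,205:335],None,fx=3,fy=3,interpolation=2)
cv2.imwrite("pics/c0.png",np.hstack([A,B]))
E
```

```text
(236, 236) []
(322, 157) []
(259, 250) [(array([256.9, 250.6]), [247, 237, 19, 28, 396])]
(297, 173) []
```

View pics/c0.png

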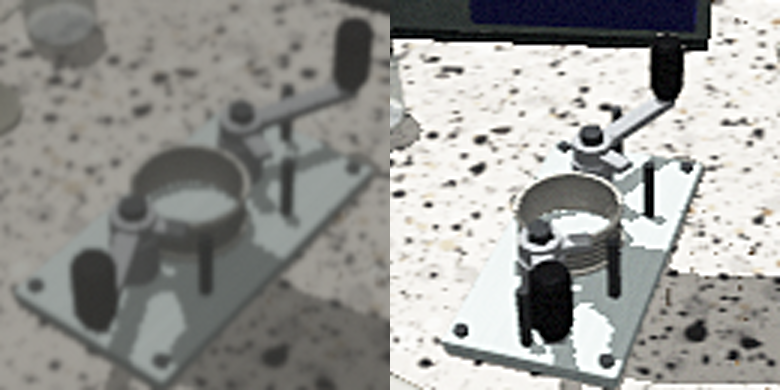

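The crop shows the two knobs, the pivot bolt heads, the ring sieve and the stop pins clearly. In scene pixels the knobs are at (236.3,236.7) and (322.3,158), and the pivots at (249.3,209.3) and (285,177.7). In side pixels the knobs are at (258.7,250.3) and (297.3,173.3), and the pivots at (255,227) and (272,195.3).

Run:
```python
from h import *
P={}
for k,a,b in(("kl",(236.3,236.7),(258.7,250.3)),("kr",(322.3,158),(297.3,173.3)),("pl",(249.3,209.3),(255,227)),("pr",(285,177.7),(272,195.3))):
    p,e=tri(a,b);z=.093 if k[0]=="k" else .07
    q=[onz("scene",*a,z),onz("side",*b,z)]
    print(k,p.round(4),round(e,4),*[x[:2].round(4) for x in q]);P[k]=(q[0]+q[1])[:2]/2
d=P["pl"]-P["pr"];yaw=np.arctan2(-d[0],d[1]);print("dist",np.linalg.norm(d),"yaw",yaw,"org",(P["pl"]+P["pr"])/2)
for s,k,p in((1,"kl","pl"),(-1,"kr","pr")):
    v=P[k]-P[p];ang=np.arctan2(v[1],v[0]);rel=(ang-yaw-np.pi+np.pi)%(2*np.pi)-np.pi
    # angle from -x axis outwards
    off=-s*((ang-yaw-np.pi+np.pi)%(2*np.pi)-np.pi)
    print(k,np.linalg.norm(v),np.degrees(off))
```

```text
kl [0.5918 0.1561 0.0869] 0.0009 [0.5884 0.1612] [0.5909 0.1618]
kr [ 0.5383 -0.1259  0.0837] 0.0018 [ 0.5352 -0.116 ] [ 0.5368 -0.1102]
pl [0.6138 0.0679 0.0683] 0.0011 [0.6124 0.07  ] [0.6138 0.069 ]
pr [ 0.5918 -0.0501  0.0672] 0.0009 [ 0.5901 -0.0466] [ 0.5916 -0.047 ]
dist 0.11842753739434844 yaw -0.18936578827027328 org [0.6019614  0.01134379]
kl 0.09496563331227481 64.8435748702663
kr 0.08601159517825858 61.280425465525
```

Call:
arm_command(
  moves=[
    [[0.045,-0.01,0],[0,0,-0.08],1],
    [[0.09,-0.02,0],[0,0,-0.16],1],
    [[0.13,-0.03,0],[0,0,-0.25],1],
    [[0.157,-0.034,0.02],[0,0,-0.25],1],
    [[0.157,-0.034,0.04],[0,0,-0.25],1],
  ],
)

```text
t: 0.6
ee_pos: [0.5896, 0.1629, 0.191]
tool_rot: [180.0, -0.1, 104.7]
wrist_force: [-0.5, -0.4, -0.1]
grip_width: 0.0851
gripper_force: 0.0
```

Call:
arm_command(
  moves=[
    [[0,0,0.035],[0,0,0],1],
    [[0,0,0.07],[0,0,0],1],
    [[0,0,0.095],[0,0,0],1],
    [[0,0,0.107],[0,0,0],1],
    [[0,0,0.107],[0,0,0],1],
  ],
)

```text
t: 1.1
ee_pos: [0.59, 0.1567, 0.0827]
tool_rot: [-179.8, 0.0, 104.3]
wrist_force: [0.1, 0.2, -0.2]
grip_width: 0.0854
gripper_force: 0.0
```

Run:
```python
from h import *
s=manip.read_state();print(s["t"],s["ee_pos"],s["tool_rot"],s["wrist_force"],s["grip_width"])
a=manip.camera("scene")[110:250,175:345];b=manip.camera("side")[120:260,195:365]
cv2.imwrite("pics/c1.png",cv2.resize(np.vstack([a,b]),None,fx=2.1,fy=2.1,interpolation=2))
```

```text
1.1 [0.59000193 0.15669396 0.08269397] [-1.79822056e+02  4.89719471e-03  1.04326488e+02] [ 0.05341086  0.23121277 -0.2359871 ] 0.08542848667015714
```

View pics/c1.png

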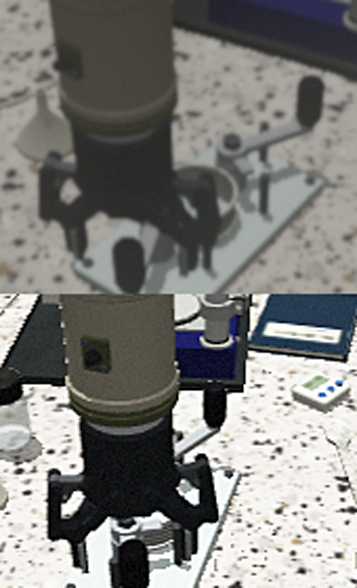

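The view shows the left knob between the open fingers, level with their tips, roughly centred in the side view at (132,565) of the crop. Next I narrow the fingers to a loose straddle.

Call:
arm_command(
  moves=[
    [[0,0,0],[0,0,0],0.48],
    [[0,0,0],[0,0,0],0.48],
    [[0,0,0],[0,0,0],0.48],
    [[0,0,0],[0,0,0],0.48],
    [[0,0,0],[0,0,0],0.48],
  ],
  squeeze=20,
)

```text
t: 1.7
ee_pos: [0.5911, 0.157, 0.0845]
tool_rot: [180.0, 0.0, 104.3]
wrist_force: [-0.1, -0.2, 0.2]
grip_width: 0.0406
gripper_force: 0.0
```

Call:
arm_command(
  moves=[
    [[-0.0002,-0.0063,0],[0,0,-0.07],0.48],
    [[-0.0009,-0.0126,0],[0,0,-0.14],0.48],
    [[-0.002,-0.0188,0],[0,0,-0.21],0.48],
    [[-0.0035,-0.0249,0],[0,0,-0.28],0.48],
    [[-0.0055,-0.0309,0],[0,0,-0.35],0.48],
  ],
)

```text
t: 2.2
ee_pos: [0.5629, 0.1439, 0.0846]
tool_rot: [179.9, 0.0, 124.5]
wrist_force: [2.7, 0.7, -1.2]
grip_width: 0.0411
gripper_force: 1.1
```

Call:
arm_command(
  moves=[
    [[-0.0001,-0.0045,0],[0,0,-0.05],0.48],
    [[-0.0005,-0.009,0],[0,0,-0.1],0.48],
    [[-0.001,-0.0134,0],[0,0,-0.15],0.48],
    [[-0.0018,-0.0179,0],[0,0,-0.2],0.48],
  ],
)

```text
t: 2.6
ee_pos: [0.5493, 0.1325, 0.0847]
tool_rot: [179.9, 0.1, 135.9]
wrist_force: [3.0, 0.9, -0.6]
grip_width: 0.0411
gripper_force: 1.0
```

Call:
arm_command(
  moves=[
    [[0,-0.0027,0],[0,0,-0.03],0.48],
    [[-0.0002,-0.0054,0],[0,0,-0.06],0.48],
    [[-0.0002,-0.0054,0],[0,0,-0.06],0.48],
  ],
)

```text
t: 2.9
ee_pos: [0.5459, 0.1286, 0.0847]
tool_rot: [179.9, 0.1, 139.3]
wrist_force: [4.1, 1.1, -0.5]
grip_width: 0.0412
gripper_force: 1.5
```

Call:
arm_command(
  moves=[
    [[0,-0.0027,0],[0,0,-0.03],0.48],
    [[-0.0002,-0.0054,0],[0,0,-0.06],0.48],
    [[-0.0002,-0.0054,0],[0,0,-0.06],0.48],
  ],
)

```text
t: 3.2
ee_pos: [0.5436, 0.1255, 0.085]
tool_rot: [179.7, 0.1, 142.8]
wrist_force: [10.4, 5.1, -5.8]
grip_width: 0.0409
gripper_force: 4.8
```

Call:
arm_command(
  moves=[
    [[0,-0.0025,0],[0,0,-0.03],0.48],
    [[0,-0.0025,0],[0,0,-0.03],0.48],
  ],
)

```text
t: 3.4
ee_pos: [0.5427, 0.1242, 0.0852]
tool_rot: [179.6, 0.2, 144.5]
wrist_force: [12.7, 7.7, -6.9]
grip_width: 0.0411
gripper_force: 6.7
```

Call:
arm_command(
  moves=[
    [[0,0.004,0],[0,0,0],0.48],
    [[0,0.009,0],[0,0,0],0.7],
    [[0,0.009,0],[0,0,0],1],
    [[0,0.009,-0.03],[0,0,0],1],
    [[0,0.009,-0.075],[0,0,0],1],
  ],
)

```text
t: 3.9
ee_pos: [0.5432, 0.1288, 0.1575]
tool_rot: [-179.7, -0.2, 144.4]
wrist_force: [0.8, 0.3, -0.0]
grip_width: 0.0853
gripper_force: 0.0
```

Call:
arm_command(
  moves=[
    [[-0.014,-0.02,-0.03],[0,0,0.14],1],
    [[-0.04,-0.06,-0.03],[0,0,0.28],1],
    [[-0.065,-0.095,-0.03],[0,0,0.42],1],
    [[-0.09,-0.13,-0.03],[0,0,0.56],1],
    [[-0.117,-0.17,-0.03],[0,0,0.7],1],
  ],
)

```text
t: 4.4
ee_pos: [0.5411, -0.0779, 0.1894]
tool_rot: [-180.0, -0.0, 104.0]
wrist_force: [1.1, -0.1, 0.0]
grip_width: 0.0855
gripper_force: 0.0
```

Call:
arm_command(
  moves=[
    [[-0.02,-0.006,0],[0,0,0.14],1],
    [[-0.041,-0.012,0],[0,0,0.28],1],
    [[-0.041,-0.012,0],[0,0,0.42],1],
    [[-0.041,-0.012,0],[0,0,0.56],1],
    [[-0.041,-0.012,0],[0,0,0.7],1],
  ],
)

```text
t: 4.9
ee_pos: [0.5396, -0.1198, 0.189]
tool_rot: [-179.9, 0.0, 63.8]
wrist_force: [-0.7, -0.5, 0.2]
grip_width: 0.0857
gripper_force: 0.0
```

Call:
arm_command(
  moves=[
    [[0,0,0],[0,0,0.1],1],
    [[0,0,0],[0,0,0.17],1],
    [[0,0,0],[0,0,0.17],1],
  ],
)

```text
t: 5.2
ee_pos: [0.5398, -0.1195, 0.1891]
tool_rot: [-180.0, 0.0, 54.4]
wrist_force: [0.1, 0.2, 0.2]
grip_width: 0.0855
gripper_force: 0.0
```

Run:
```python
from h import *
s=manip.read_state();print(s["t"],s["ee_pos"],s["tool_rot"])
p=manip.camera_params("wrist");print(p)
cv2.imwrite("pics/w1.png",manip.camera("wrist"))
R=cv2.Rodrigues(np.zeros(3))[0]
from scipy.spatial.transform import Rotation as Ro
T=np.eye(4);T[:3,:3]=Ro.from_euler("xyz",s["tool_rot"],degrees=True).as_matrix();T[:3,3]=s["ee_pos"]
C=T@p["hand_eye"]
for q in((.539,-.121,.118),(.5368,-.113,.118),(.545,-.125,.118)):
    c=np.linalg.inv(C)@np.r_[q,1];print(q,p["cx"]-p["fx"]*c[0]/c[2],p["cy"]+p["fy"]*c[1]/c[2])
```

```text
5.2 [ 0.53976277 -0.11949047  0.18911383] [-1.79958111e+02  2.24573982e-02  5.44051624e+01]
{'fx': 310.17584479463574, 'fy': 310.17584479463574, 'cx': 280.14605173034715, 'cy': 208.84676027989275, 'hand_eye': array([[-5.35789313e-04,  9.61867017e-01,  2.73517010e-01,
         6.95702065e-02],
       [ 9.99999764e-01,  6.33171155e-04, -2.67761278e-04,
        -6.96500504e-04],
       [-4.30733823e-04,  2.73516802e-01, -9.61867129e-01,
        -1.41922354e-01],
       [ 0.00000000e+00,  0.00000000e+00,  0.00000000e+00,
         1.00000000e+00]])}
(0.539, -0.121, 0.118) 281.46373495656235 222.98554251000144
(0.5368, -0.113, 0.118) 272.50183611727607 216.0895597685213
(0.545, -0.125, 0.118) 291.42940239525467 222.66681614678805
```

View pics/w1.png

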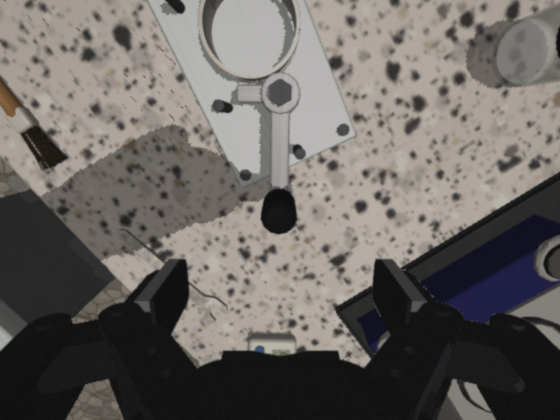

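The wrist view shows the right knob at about (279,214) and its pivot at (281,93). The lever lies along the image's vertical axis, so the jaws are aligned with the knob and only need about 5 mm inward. Now I descend.

Call:
arm_command(
  moves=[
    [[0.005,0,0.03],[0,0,0],1],
    [[0.005,0,0.065],[0,0,0],1],
    [[0.005,0,0.09],[0,0,0],1],
    [[0.005,0,0.104],[0,0,0],1],
    [[0.005,0,0.104],[0,0,0],1],
  ],
)

```text
t: 5.75
ee_pos: [0.5419, -0.1153, 0.0837]
tool_rot: [-179.8, 0.1, 54.5]
wrist_force: [-0.6, -0.0, 0.6]
grip_width: 0.0851
gripper_force: 0.0
```

Call:
arm_command(
  moves=[
    [[0,0,0],[0,0,0],0.48],
    [[0,0,0],[0,0,0],0.48],
    [[0,0,0],[0,0,0],0.48],
    [[0,0,0],[0,0,0],0.48],
    [[0,0,0],[0,0,0],0.48],
  ],
)

```text
t: 6.25
ee_pos: [0.5433, -0.1154, 0.0857]
tool_rot: [180.0, -0.0, 54.5]
wrist_force: [0.0, -0.1, 0.0]
grip_width: 0.041
gripper_force: 0.0
```

Call:
arm_command(
  moves=[
    [[0.0002,-0.0061,0],[0,0,0.07],0.48],
    [[0.0009,-0.0121,0],[0,0,0.14],0.48],
    [[0.002,-0.0181,0],[0,0,0.21],0.48],
    [[0.0034,-0.024,0],[0,0,0.28],0.48],
    [[0.0053,-0.0298,0],[0,0,0.35],0.48],
  ],
)

```text
t: 6.75
ee_pos: [0.5221, -0.0942, 0.0856]
tool_rot: [179.9, -0.0, 34.2]
wrist_force: [1.5, -1.9, -1.3]
grip_width: 0.0412
gripper_force: 1.2
```

Call:
arm_command(
  moves=[
    [[0.0002,-0.0052,0],[0,0,0.06],0.48],
    [[0.0006,-0.0104,0],[0,0,0.12],0.48],
    [[0.0014,-0.0156,0],[0,0,0.18],0.48],
    [[0.002,-0.019,0],[0,0,0.22],0.48],
  ],
)

```text
t: 7.15
ee_pos: [0.5129, -0.0773, 0.0855]
tool_rot: [180.0, -0.0, 21.7]
wrist_force: [1.9, -1.9, -0.3]
grip_width: 0.0411
gripper_force: 1.2
```

Call:
arm_command(
  moves=[
    [[0,-0.0027,0],[0,0,0.03],0.48],
    [[0.0002,-0.0054,0],[0,0,0.06],0.48],
    [[0.0004,-0.008,0],[0,0,0.09],0.48],
  ],
)

```text
t: 7.45
ee_pos: [0.5103, -0.07, 0.0855]
tool_rot: [180.0, -0.0, 16.6]
wrist_force: [0.3, -2.4, 0.2]
grip_width: 0.0412
gripper_force: 1.2
```

Call:
arm_command(
  moves=[
    [[0.0001,-0.0035,0],[0,0,0.04],0.48],
    [[0.0003,-0.007,0],[0,0,0.08],0.48],
    [[0.0003,-0.007,0],[0,0,0.08],0.48],
  ],
)

```text
t: 7.75
ee_pos: [0.5084, -0.0627, 0.0855]
tool_rot: [180.0, 0.0, 12.0]
wrist_force: [-0.4, -0.8, 0.1]
grip_width: 0.041
gripper_force: 0.1
```

Call:
arm_command(
  moves=[
    [[0.0002,-0.0052,0],[0,0,0.06],0.48],
    [[0.0006,-0.0104,0],[0,0,0.12],0.48],
    [[0.0014,-0.0156,0],[0,0,0.18],0.48],
    [[0.0025,-0.0207,0],[0,0,0.24],0.48],
    [[0.0039,-0.0257,0],[0,0,0.3],0.48],
  ],
)

```text
t: 8.25
ee_pos: [0.5071, -0.0371, 0.0854]
tool_rot: [180.0, -0.0, -5.2]
wrist_force: [-0.2, -3.0, 0.2]
grip_width: 0.0409
gripper_force: 1.1
```

Call:
arm_command(
  moves=[
    [[0.0001,-0.0035,0],[0,0,0.04],0.48],
    [[0.0003,-0.007,0],[0,0,0.08],0.48],
    [[0.0006,-0.0104,0],[0,0,0.12],0.48],
    [[0.0006,-0.0104,0],[0,0,0.12],0.48],
  ],
)

```text
t: 8.65
ee_pos: [0.5087, -0.0263, 0.0854]
tool_rot: [-180.0, -0.0, -11.9]
wrist_force: [-0.6, 0.4, -0.9]
grip_width: 0.041
gripper_force: 0.0
```

Call:
arm_command(
  moves=[
    [[0,-0.003,0],[0,0,0],0.48],
    [[0,-0.005,0],[0,0,0],0.48],
    [[0,-0.005,0],[0,0,0],0.48],
  ],
)

```text
t: 8.95
ee_pos: [0.509, -0.0229, 0.0852]
tool_rot: [179.9, 0.1, -12.0]
wrist_force: [-2.7, -6.4, 2.7]
grip_width: 0.0408
gripper_force: 3.5
```

Call:
arm_command(
  moves=[
    [[0,-0.002,0],[0,0,0],0.48],
    [[0,-0.003,0],[0,0,0],0.48],
    [[0,-0.003,0],[0,0,0],0.48],
  ],
)

```text
t: 9.25
ee_pos: [0.5091, -0.0226, 0.0852]
tool_rot: [179.7, 0.1, -12.1]
wrist_force: [-5.4, -14.9, 5.6]
grip_width: 0.0409
gripper_force: 7.9
```

The right lever is against a rigid stop: force rose sharply with no travel. Left is the jammed one. Back off and lift.

Call:
arm_command(
  moves=[
    [[0,0.005,0],[0,0,0],0.48],
    [[0,0.01,0],[0,0,0],0.48],
    [[0,0.01,0],[0,0,0],0.8],
    [[0,0.01,-0.01],[0,0,0],0.9],
    [[0,0.01,-0.055],[0,0,0],0.9],
  ],
)

```text
t: 9.75
ee_pos: [0.5054, -0.0277, 0.1377]
tool_rot: [179.9, 0.4, -11.9]
wrist_force: [0.3, 0.3, -0.3]
grip_width: 0.0768
gripper_force: 0.0
```

Call:
arm_command(
  moves=[
    [[0,0,-0.04],[0,0,-0.1],1],
    [[0,0,-0.05],[0,0,-0.24],1],
    [[0,0,-0.05],[0,0,-0.38],1],
    [[0,0,-0.05],[0,0,-0.52],1],
    [[0,0,-0.05],[0,0,-0.66],1],
  ],
)

```text
t: 10.25
ee_pos: [0.5083, -0.0277, 0.1913]
tool_rot: [180.0, -0.1, 26.2]
wrist_force: [0.1, -0.6, -0.5]
grip_width: 0.0851
gripper_force: 0.0
```

Run:
```python
from h import *
s=manip.read_state();print(s["t"],s["ee_pos"],s["tool_rot"])
a=manip.camera("scene")[110:270,195:345];b=manip.camera("side")[130:290,195:345]
cv2.imwrite("pics/c2.png",cv2.resize(np.hstack([a,b]),None,fx=2.6,fy=2.6,interpolation=2))
```

```text
10.25 [ 0.50832683 -0.02767419  0.19134499] [ 1.79988613e+02 -7.10327552e-02  2.62173376e+01]
```

View pics/c2.png

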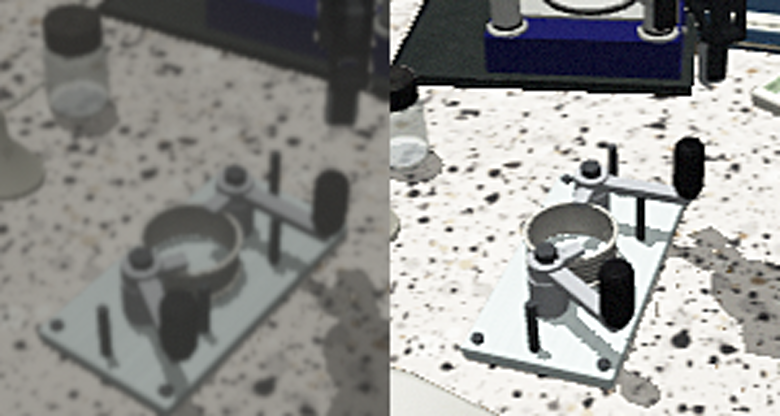

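The view shows the right lever parallel to the plate's long side axis (closed), knob at crop (330,203). The left one stands part-way, knob at crop (178,324) in scene and (617,294) in side. I now go to the left knob, expected at (0.548, 0.131).

Call:
arm_command(
  moves=[
    [[0.02,-0.024,0],[0,0,-0.14],1],
    [[0.045,-0.053,0],[0,0,-0.28],1],
    [[0.07,-0.083,0],[0,0,-0.42],1],
    [[0.093,-0.11,0],[0,0,-0.56],1],
    [[0.106,-0.125,0],[0,0,-0.7],1],
  ],
)

```text
t: 10.85
ee_pos: [0.549, 0.1344, 0.1908]
tool_rot: [-180.0, -0.1, 66.2]
wrist_force: [-1.3, -0.3, -0.1]
grip_width: 0.0855
gripper_force: 0.0
```

Call:
arm_command(
  moves=[
    [[0,0,0],[0,0,-0.14],1],
    [[0,0,0],[0,0,-0.28],1],
    [[0,0,0],[0,0,-0.42],1],
    [[0,0,0],[0,0,-0.56],1],
    [[0,0,0],[0,0,-0.7],1],
  ],
)

```text
t: 11.35
ee_pos: [0.549, 0.1308, 0.1908]
tool_rot: [180.0, -0.0, 106.1]
wrist_force: [-0.1, 0.6, -0.1]
grip_width: 0.0856
gripper_force: 0.0
```

Call:
arm_command(
  moves=[
    [[0,0,0],[0,0,-0.14],1],
    [[0,0,0],[0,0,-0.28],1],
    [[0,0,0],[0,0,-0.42],1],
    [[0,0,0],[0,0,-0.53],1],
    [[0,0,0],[0,0,-0.53],1],
  ],
)

```text
t: 11.85
ee_pos: [0.5491, 0.1306, 0.1907]
tool_rot: [180.0, 0.0, 136.3]
wrist_force: [0.8, -0.6, -0.0]
grip_width: 0.0854
gripper_force: 0.0
```

Run:
```python
from h import *
from scipy.spatial.transform import Rotation as Ro
s=manip.read_state();print(s["t"],s["ee_pos"],s["tool_rot"])
p,e=tri((263.5,234.6),(282.3,243.1));print("kl",p,e);p2,e=tri((321.9,188.1),(310,194.6));print("kr",p2,e)
w=manip.camera("wrist");cv2.imwrite("pics/w2.png",w)
```

```text
11.85 [0.54906319 0.13063955 0.19074065] [1.79975875e+02 7.55806444e-03 1.36302910e+02]
kl [0.54935978 0.13082797 0.08676767] 0.0011612578445835608
kr [ 0.50241732 -0.03436763  0.08615873] 0.0002885574197125141
```

View pics/w2.png

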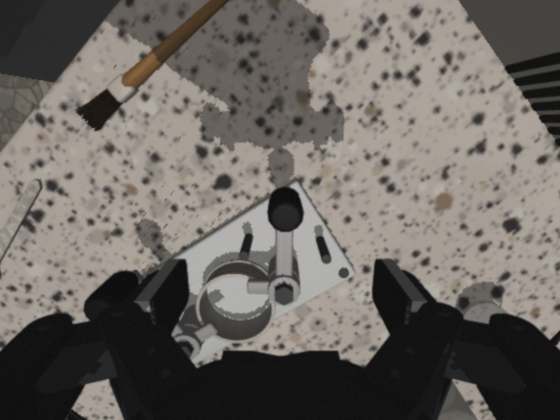

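The wrist view shows the left knob at (285,211) and its pivot at (285,291), with the lever along the image's vertical axis, so the jaws are aligned again. I descend, shifting 4 mm outward and 3 mm along y.

Call:
arm_command(
  moves=[
    [[0.004,0.003,0.03],[0,0,0],1],
    [[0.004,0.003,0.065],[0,0,0],1],
    [[0.004,0.003,0.09],[0,0,0],1],
    [[0.004,0.003,0.105],[0,0,0],1],
    [[0.004,0.003,0.105],[0,0,0],1],
  ],
)

```text
t: 12.4
ee_pos: [0.5471, 0.1351, 0.0837]
tool_rot: [-179.9, -0.1, 136.2]
wrist_force: [-1.2, -0.8, 0.6]
grip_width: 0.0854
gripper_force: 0.0
```

Call:
arm_command(
  moves=[
    [[0,0,0],[0,0,0],0.48],
    [[0,0,0],[0,0,0],0.48],
    [[0,0,0],[0,0,0],0.48],
    [[0,0,0],[0,0,0],0.48],
    [[0,0,0],[0,0,0],0.48],
  ],
)

```text
t: 12.9
ee_pos: [0.5484, 0.1353, 0.0858]
tool_rot: [180.0, 0.0, 136.4]
wrist_force: [0.3, -0.0, -0.6]
grip_width: 0.0412
gripper_force: 0.0
```

Call:
arm_command(
  moves=[
    [[-0.0002,0.0063,0],[0,0,0.07],0.48],
    [[-0.0009,0.0126,0],[0,0,0.14],0.48],
    [[-0.002,0.0188,0],[0,0,0.21],0.48],
    [[-0.0035,0.0249,0],[0,0,0.28],0.48],
    [[-0.0055,0.0309,0],[0,0,0.35],0.48],
  ],
)

```text
t: 13.4
ee_pos: [0.5734, 0.1537, 0.0855]
tool_rot: [-180.0, 0.0, 116.2]
wrist_force: [-2.2, -0.8, 2.2]
grip_width: 0.041
gripper_force: 1.2
```

Call:
arm_command(
  moves=[
    [[-0.0001,0.0045,0],[0,0,0.05],0.48],
    [[-0.0005,0.009,0],[0,0,0.1],0.48],
    [[-0.001,0.0134,0],[0,0,0.15],0.48],
    [[-0.0018,0.0179,0],[0,0,0.2],0.48],
    [[-0.0018,0.0179,0],[0,0,0.2],0.48],
  ],
)

```text
t: 13.9
ee_pos: [0.5905, 0.1604, 0.0854]
tool_rot: [180.0, -0.0, 104.9]
wrist_force: [-0.1, 0.3, 0.6]
grip_width: 0.0411
gripper_force: 0.0
```

Call:
arm_command(
  moves=[
    [[-0.0001,0.004,0],[0,0,0.04],0.48],
    [[-0.0004,0.008,0],[0,0,0.09],0.48],
    [[-0.0006,0.011,0],[0,0,0.12],0.48],
    [[-0.0006,0.011,0],[0,0,0.12],0.48],
  ],
)

```text
t: 14.3
ee_pos: [0.6012, 0.1626, 0.0853]
tool_rot: [180.0, -0.0, 98.1]
wrist_force: [-0.8, 0.2, 0.4]
grip_width: 0.0413
gripper_force: 0.3
```

Call:
arm_command(
  moves=[
    [[0,0.003,0],[0,0,0],0.48],
    [[0,0.006,0],[0,0,0],0.48],
    [[0,0.006,0],[0,0,0],0.48],
  ],
)

```text
t: 14.6
ee_pos: [0.6071, 0.1637, 0.0852]
tool_rot: [-180.0, -0.0, 98.1]
wrist_force: [-1.4, 0.2, -0.1]
grip_width: 0.0413
gripper_force: 0.9
```

Call:
arm_command(
  moves=[
    [[0,0.002,0],[0,0,0],0.48],
    [[0,0.004,0],[0,0,0],0.48],
    [[0,0.004,0],[0,0,0],0.48],
  ],
)

```text
t: 14.9
ee_pos: [0.6077, 0.1638, 0.0848]
tool_rot: [-179.6, 0.0, 98.1]
wrist_force: [-19.8, -0.5, 11.2]
grip_width: 0.041
gripper_force: 9.7
```

Call:
arm_command(
  moves=[
    [[0,0.002,0],[0,0,0],0.48],
    [[0,0.003,0],[0,0,0],0.48],
    [[0,0.003,0],[0,0,0],0.48],
  ],
)

```text
t: 15.2
ee_pos: [0.608, 0.164, 0.0846]
tool_rot: [-179.2, 0.0, 98.1]
wrist_force: [-32.4, -3.5, 19.3]
grip_width: 0.0408
gripper_force: 16.3
```

On the outer stop. Release, lift and check.

Call:
arm_command(
  moves=[
    [[0,-0.006,0],[0,0,0],0.48],
    [[0,-0.012,0],[0,0,0],0.48],
    [[0,-0.012,0],[0,0,0],0.8],
    [[0,-0.012,-0.015],[0,0,0],1],
    [[0,-0.012,-0.06],[0,0,0],1],
  ],
)

```text
t: 15.7
ee_pos: [0.6003, 0.1617, 0.1428]
tool_rot: [-179.6, 0.1, 98.0]
wrist_force: [0.6, -0.3, -0.6]
grip_width: 0.0816
gripper_force: 0.0
```

Call:
arm_command(
  moves=[
    [[0,0,-0.05],[0,0,0],1],
    [[0,0.04,-0.08],[0,0,0],1],
    [[0,0.09,-0.1],[0,0,0],1],
    [[0,0.13,-0.1],[0,0,0],1],
    [[0,0.13,-0.1],[0,0,0],1],
  ],
)

```text
t: 16.2
ee_pos: [0.7346, 0.1806, 0.2424]
tool_rot: [-179.9, 0.0, 98.0]
wrist_force: [-0.4, -0.3, -2.6]
grip_width: 0.0853
gripper_force: 0.0
```

Run:
```python
from h import *
s=manip.read_state();print(s["t"],s["ee_pos"])
a=manip.camera("scene")[110:270,195:345];b=manip.camera("side")[130:290,195:345]
cv2.imwrite("pics/c3.png",cv2.resize(np.hstack([a,b]),None,fx=2.6,fy=2.6,interpolation=2))
```

```text
16.2 [0.73462032 0.18055159 0.24237153]
```

View pics/c3.png

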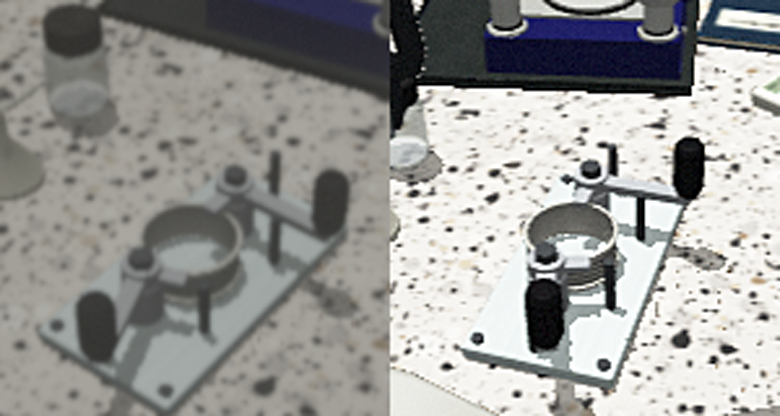

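The view shows the left lever fully open on its outer pin, knob at crop (97,326), and the right one closed on its inner pin, knob at crop (330,203). Next I let the arm settle.

Call:
arm_command(
  moves=[
    [[0,0,0],[0,0,0],1],
    [[0,0,0],[0,0,0],1],
    [[0,0,0],[0,0,0],1],
    [[0,0,0],[0,0,0],1],
  ],
)

```text
t: 16.7
ee_pos: [0.7305, 0.1807, 0.2464]
tool_rot: [179.9, -0.0, 98.0]
wrist_force: [-0.2, 0.3, -0.4]
grip_width: 0.0855
gripper_force: 0.0
```

Run:
```python
from plant import manip
s=manip.read_state();print(s["wrist_force"])
if abs(s["wrist_force"]).max()<2: print(manip.job_done())
```

```text
[-0.15679395  0.27765438 -0.35251923]
the job is handed in; nothing more can be done
None
```

The left lever jams part-way and is back fully open on its outer stop; the right lever is good and left fully closed on its inner stop; the job was handed in at about 17 s, and no verdict was shown.

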